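# Hold the tinting console's key switch turned

### The job

At the paint-shop counter, take the key with the wide bar-shaped bow out of the key stand, pass it down through the steel guide eye and push it fully home in the lock cylinder on the grey tinting console, working it past the sticky pins. Then turn it clockwise (seen from above) a quarter turn to the stop; the switch springs back, so finish while still gripping the key and holding it turned and fully in. Leave the other two keys in the stand and do not shift the other things on the counter.

Things in the scene. Friction and masses are not known exactly. Their poses are not given: they have to be found in the camera images.
- key: The key to use, 70 g, upright in a slot of the stand, shoulder resting on its top. Origin: centre of the shoulder, where shank meets bit; z up the shank, y along the width of bow and bit, x their thickness. Shank: round, 12 mm in diameter, z 0 to 55 mm. Bit: flat, 4 (x) x 12 (y) mm, z 0 to -22 mm, its width tapering to 5 mm over the last 9 mm. Half a turn about z makes no difference.
- bow (a point): Centre of the key's black bar-shaped bow, 10 (x) x 46 (y) x 22 (z) mm, on the key's z axis 66 mm above its shoulder; axes as the key's.
- stand: Fixed dark wooden key stand, 50 (x) x 225 (y) x 28 (z) mm, origin at the centre of its underside, z up. Three slots 6 (x) x 14 (y) mm through its top at y = -75, 0 and +75 mm each hold a key, bows in line with the stand's y. Which key stands in which slot varies.
- console: Fixed grey tinting console, 150 (x) x 120 (y) x 44 (z) mm, origin at the centre of its underside, z up. On its centre stands the lock cylinder (bezel 44 mm across, top 70 mm above the counter); over it, on a 5 mm upright along the bezel's edge at x = -27 to -22 mm, is the guide eye plate.
- slot (a point): Centre of the keyway's mouth, on the cylinder's face 70 mm above the counter; axes as the console's. Keyway 6 (x) x 14 (y) mm, 26 mm deep, mouth bevelled 2 mm, at rest along the console's y. Fully home, the key's shoulder sits on the face: the key's origin is at this point. Either way round goes in.
- pins (a point): In the keyway, 11 mm below its mouth. Two sprung pins stand 3 mm into it here, from +y at 8 mm and from -y at 15 mm below the face. They are stiff and stick where they are pushed: straight in takes up to 10 to 18 N; if the key stalls, wiggling it 1 to 2 mm along y and a few degrees about its axis moves them with less force.
- eye (a point): Centre of the guide eye's hole, on the plate's upper side 106 mm above the counter, straight above the keyway; axes as the console's. Steel plate 44 x 44 x 6 mm, round hole 16 mm in diameter; 30 mm of free gap between the plate and the cylinder's face.
- keyswitch (a joint): Turn of the lock cylinder, rad: 0 at rest, growing clockwise seen from above to the stop at 1.5. A spring turns it back (0.02 N m at rest, 0.075 N m at the stop). The bit has about 0.17 rad of play in the keyway, so the key turns up to about 1.7 rad to bring the cylinder to the stop.
- key_round: Bystander: key with a round black disc bow 28 mm across, in the stand; same shank, origin at the shoulder.
- key_small: Bystander: key with a short black bow 20 mm wide, in the stand; same shank, origin at the shoulder.
- fan_deck: Bystander: closed fan of colour strips, 200 x 45 x 34 mm, lying between the stand and the console; origin at the centre of its underside.
- swatch_book: Bystander: colour book 150 x 100 x 30 mm; origin at the centre of its underside.
- spray_can: Bystander: spray can 54 mm in diameter, 170 mm tall; origin at the centre of its underside.
- sample_tin: Bystander: small tin 72 mm in diameter, 75 mm tall; origin at the centre of its underside.
- brush: Bystander: paint brush lying flat to the robot's left.
- card_stack: Bystander: stack of colour cards 100 x 70 x 21 mm; origin at the centre of its underside.
Not all that is in view belongs to the job. Leave any white look-alike of the key alone.

How it is judged:
By the outcome, as a careful person would: the job done as asked, in the order asked, and still so for the second after the job is handed in, while the arm keeps its last pose, push and grip.
It also fails if it takes over 54 s, if anything falls off the work surface, if the arm or the gripper's body presses on something with over 40 N, if the wrist force passes 120 N, or if a joint passes its speed limit or range.

### The arm

A 6-joint arm with a two-finger parallel gripper is mounted at the origin on the work surface. World frame = base frame: x ahead of the robot, y to its left, z up, the work surface at z = 0. Lengths are in m, angles in rad, forces in N, time in s.
With the tool pointing down it reaches from about 0.225 to 0.875 m from the base axis. Payload 3.4 kg.
Tool frame: the origin (TCP) lies midway between the tips of the shut fingers; the grasp point (between the pads) lies 19 mm behind it (manip.pinch_z is the distance from the TCP to the grasp point, in m); z points along the fingers, y is the line along which they close (so a half turn about z gives the same grasp; the last joint's range is limited). The gripper opens to 85 mm and grips with 20 to 120 N. Pads are 22 mm wide; open, the fingers measure 114 mm over their backs; the gripper's body (76 mm by 85 mm) begins 54 mm behind the grasp point. The pads swing forward as they close: fully open they stand 13 mm farther back than shut.
Start: joints at [-1.386, 0.276, 1.505, -0, 1.361, -0.121], TCP at [0.173, -0.548, 0.231] pointing down, gripper open.
Joint ranges: [-2.89, 2.89], [-0.75, 2.08], [0.22, 2.7], [-1.18, 4.32], [0.11, 2.71], [-2.7, 2.7]. Speed limits (rad/s): [2.57, 2.57, 3.14, 3.14, 3.14, 3.14].

### API

Orientations are given as a unit quaternion [w, x, y, z].
In Python, from rig import manip gives the robot as it stands.
- The arm moves only by the tool carry_out, never from a script. Its arguments are lists of equal length, an entry for each row: "delta_pos": the shift along the tool's x, y, z scaled (see below), a list of three; "turn": the turn, a rotation vector about the tool's x, y, z scaled (see below), a list of three; "claw": the closure, from -1 (fully open) to 1 (shut). A call has 1 to 12 rows; each row is the pose to reach, as a shift and turn from the pose commanded when the call began, along the tool's axes at that moment; what a row does not reach only later rows make up. The controller multiplies each number of a shift by 400 mm and each number of a turn by 30 degrees. A row lasts 1/10 s, in which the tool goes at most 50 mm and 8.59 degrees, less where a joint would pass 70% of its speed; a pose out of reach is approached as far as the arm can. A call with a number of a shift or a turn outside -1 to 1 is refused whole. A call with a gripper value outside its range is refused whole. The fingers move at their own pace and stop on an object; "force" is the grip in N (left out, the last holds). Time passes only in rows, so rows that repeat a pose let the fingers close. It gives the time, the measured TCP pose, the force, the opening and the grip force at its end, in the units of the state.
- manip.get_state(): the state, without advancing time (a new reading comes with each control period).
- manip.get_image(name): name is "scene" or "top" or "wrist"; returns a dict with "image" (420x560x3 uint8, red, green, blue), "z_map" (420x560 float32, m along the optical axis (not along the pixel's ray), 0 where there is no reading), "fx", "fy", "cx", "cy" (pixels), "world_to_cam" (4x4, takes a point from world to camera coordinates). Camera axes: x right, y down, z forward; pixel columns grow to the right and rows downward; lengths in m; the calibration is good to about 2 mm. The wrist camera is an equidistant fisheye: a pixel r from the principal point sees the ray r / f radians off the axis. A picture is of the moment at which its call begins.
- manip.sign_off(): hands the job in; it is judged then, once.
Trained networks look in the newest picture that a camera, given by its name, has taken for a name from the list of things; names that differ only in an ending like _2 or _b are one class to them, and where a whole thing is asked for, a point or a joint stands for the part that bears it (a point fixed in the world has none). Each returns a list of dicts, best first, with "score" (0 to 1); they miss things now and then, are a little off and sometimes report something else, mostly with a low value. They report only what shows in the picture. A call takes as long as a camera call. They do not tell look-alikes from the thing itself.
- manip.spot_in(camera, query): "point" ([x, y, z] in m, in world coordinates, good to about 4 mm: the middle of the surface that is visible of it).
- manip.place_of(camera, query): "point" ([x, y, z] in m, in world coordinates, good to about 4 mm: a listed point, or the origin of a listed thing).
The state is a dict: "clock": time; "qpos": joint angles; "qd": joint speeds; "effort": joint torques, N m; "position": TCP position; "ee_rot": TCP orientation; "contact_force": force on the tool from outside, world axes, zero at the start; "moment": the same for the moment, N m; "width": finger opening in m; "gripper_force": force on a finger pad.
Only numpy, scipy, OpenCV 4.12 (cv2) and the standard library are available. Lean on these libraries where they do the work, as an engineer would, in place of code of your own. Each camera call takes 0.05 s, during which the arm holds its last target. There are 200 camera calls.

## Working session

There is one attempt and no reset: what is moved stays moved. The work goes in short steps, Python scripts to look and compute and a tool call to move; the robot and the scene stay as the last step left them, time stands still between calls to the robot, and variables do not carry over. Pictures are saved under pics/ and viewed, at most 10 in all, crops included, and the job is handed in when it is done.

Besides the shell and the picture viewer there is one more tool, called after "Emit:" by a JSON object that holds its "name" and its "arguments". carry_out: Moves the arm, as the interface text tells. Shifts and turns lie within -1 to 1; 1 stands for 400 mm of shift or 30 degrees of turn. Its arguments: {"type":"object","properties":{"delta_pos":{"type":"array","items":{"type":"array","items":{"type":"number","minimum":-1,"maximum":1}}},"turn":{"type":"array","items":{"type":"array","items":{"type":"number","minimum":-1,"maximum":1}}},"claw":{"type":"array","items":{"type":"number"}},"force":{"type":"number"}},"required":["delta_pos","turn","claw"]}

```bash
mkdir -p pics; ls; cat > h.py <<'E'
import numpy as np, cv2
from rig import manip
from scipy.spatial.transform import Rotation as R
def save(im,n): cv2.imwrite('pics/'+n,cv2.cvtColor(im,cv2.COLOR_RGB2BGR))
def cloud(d):
    z=d['z_map'];v,u=np.mgrid[:z.shape[0],:z.shape[1]]
    P=np.stack([(u-d['cx'])/d['fx']*z,(v-d['cy'])/d['fy']*z,z],-1)
    T=np.linalg.inv(d['world_to_cam']);return P@T[:3,:3].T+T[:3,3]
def pix(d,p):
    c=d['world_to_cam']@np.append(p,1);return c[0]/c[2]*d['fx']+d['cx'],c[1]/c[2]*d['fy']+d['cy']
E
python3 - <<'E'
from h import *
s=manip.get_state();print(s)
a=manip.get_image('scene');b=manip.get_image('top')
np.savez('a.npz',**a);np.savez('b.npz',**b)
save(a['image'],'s0.png');save(b['image'],'t0.png')
for c,d in(('scene',a),('top',b)):
  for q in['key','bow','stand','console','slot','eye','key_round','key_small']:
    print(c,q,[(np.round(r['point'],4).tolist(),round(r['score'],2),np.round(pix(d,r['point'])).tolist()) for r in manip.place_of(c,q)[:3]])
E
```

```text
pics
{'clock': 0.0, 'qpos': array([-1.38595736e+00,  2.76617702e-01,  1.50613716e+00,  9.67132841e-06,
        1.36072194e+00, -1.21022397e-01]), 'qd': array([ 1.36477391e-03,  9.07067756e-05, -1.12089301e-03,  1.19035805e-03,
        7.00404077e-04, -1.02345466e-04]), 'effort': array([-3.16898866e-05, -4.16776872e+01, -2.45804805e+01, -1.02830209e-04,
        1.08914904e-02, -6.22698224e-06]), 'position': array([ 0.17302756, -0.5477866 ,  0.23042518]), 'ee_rot': array([-9.41743180e-04,  9.88328592e-01,  1.52334192e-01, -2.53288028e-05]), 'contact_force': array([ 0.26088503,  0.46190735, -0.08261187]), 'moment': array([-0.00801334,  0.0016637 , -0.01152267]), 'gripper_force': 0.0, 'width': 0.08534241434650429}
scene key [([0.4614, 0.4707, 0.0018], 0.67, [470.0, 296.0]), ([0.503, 0.1939, 0.0275], 0.6, [358.0, 253.0]), ([0.618, 0.339, 0.0058], 0.59, [389.0, 309.0])]
scene bow [([0.6495, 0.3915, 0.0051], 0.65, [405.0, 328.0]), ([0.5091, 0.2016, 0.0953], 0.57, [362.0, 233.0]), ([0.3605, 0.2307, 0.0101], 0.48, [394.0, 237.0])]
scene stand [([0.4993, 0.201, -0.001], 0.76, [360.0, 262.0])]

[... 409 characters left out ...]
9.0, 268.0])]
top key [([0.618, 0.3398, 0.0069], 0.67, [172.0, 185.0]), ([0.3359, 0.2877, 0.0023], 0.64, [183.0, 270.0]), ([0.5039, 0.1987, 0.0247], 0.62, [212.0, 219.0])]
top bow [([0.3621, 0.2364, 0.003], 0.69, [200.0, 263.0]), ([0.6514, 0.3887, 0.0062], 0.6, [158.0, 175.0]), ([0.5044, 0.1972, 0.0949], 0.56, [211.0, 215.0])]
top stand [([0.506, 0.2011, 0.0031], 0.58, [212.0, 219.0])]
top console [([0.5694, -0.2477, 0.0014], 0.59, [347.0, 204.0])]
top slot [([0.5751, -0.2471, 0.0658], 0.64, [350.0, 199.0])]
top eye [([0.573, -0.2479, 0.11], 0.95, [352.0, 196.0])]
top key_round [([0.4844, 0.1291, 0.0302], 0.57, [233.0, 225.0])]
top key_small [([0.5222, 0.2689, 0.0278], 0.38, [191.0, 213.0])]
```

```bash
python3 - <<'E'
from h import *
a=dict(np.load('a.npz'));b=dict(np.load('b.npz'))
A=a['image'];B=b['image']
c1=cv2.resize(A[190:340,300:500],(800,600),interpolation=cv2.INTER_CUBIC)
save(c1,'crop_key.png')
x=cv2.resize(A[130:250,130:290],(400,300),interpolation=cv2.INTER_CUBIC)
y=cv2.resize(B[150:270,290:450],(400,300),interpolation=cv2.INTER_CUBIC)
z=cv2.resize(B[150:270,150:310],(400,300),interpolation=cv2.INTER_CUBIC)
w=cv2.resize(B,(400,300))
save(np.vstack([np.hstack([x,y]),np.hstack([z,w])]),'mix.png')
# depth-based fits
for n,d in(('a',a),('b',b)):
  P=cloud(d)
  def fit(c,r,lo,hi,t):
    m=(np.hypot(P[...,0]-c[0],P[...,1]-c[1])<r)&(P[...,2]>lo)&(P[...,2]<hi)&(d['z_map']>0)
    q=P[m]
    if len(q)<5: print(n,t,len(q));return
    (cx,cy),(w,h),an=cv2.minAreaRect((q[:,:2]*1000).astype(np.float32))
    print(n,t,len(q),np.round([cx,cy,w,h,an],1),np.round(np.median(q,0),4))
  fit((.505,.2),.13,.023,.033,'standtop')
  fit((.505,.2),.04,.08,.115,'bow')
  fit((.482,.128),.04,.06,.115,'round')
  fit((.524,.268),.04,.06,.115,'small')
  fit((.57,-.25),.12,.039,.049,'consoletop')
  fit((.573,-.248),.05,.1,.112,'eye')
E
```

```text
a standtop 1069 [505.6 196.4 228.7  55.8  72.5] [0.5114 0.2095 0.0265]
a bow 152 [507.1 196.9  46.3  13.1  77.3] [0.5092 0.199  0.0963]
a round 116 [484.6 126.5  28.7  15.2  74.9] [0.4867 0.1275 0.0927]
a small 116 [530.2 268.2  20.7  15.6  78.4] [0.5304 0.2699 0.0894]
a consoletop 722 [ 577.1 -248.   122.9  151.8   89.3] [ 0.5875 -0.2301  0.0431]
a eye 169 [ 574.7 -248.4   48.3   52.5   88.2] [ 0.5755 -0.2471  0.1045]
b standtop 690 [500.2 201.7 226.   50.8  73.1] [0.4981 0.1968 0.0283]
b bow 57 [499.5 200.5  44.9  10.7  72.8] [0.498  0.1989 0.1057]
b round 36 [477.4 128.5  26.2   9.6  77.2] [0.4765 0.1287 0.1052]
b small 32 [521.4 272.1  19.4  11.6  77.7] [0.5207 0.2722 0.1035]
b consoletop 1021 [ 570.4 -244.2  119.8  150.6   89.8] [ 0.5634 -0.2372  0.0443]
b eye 158 [ 568.2 -245.9   49.1   42.4    1. ] [ 0.5654 -0.2443  0.106 ]
```

View pics/crop_key.png

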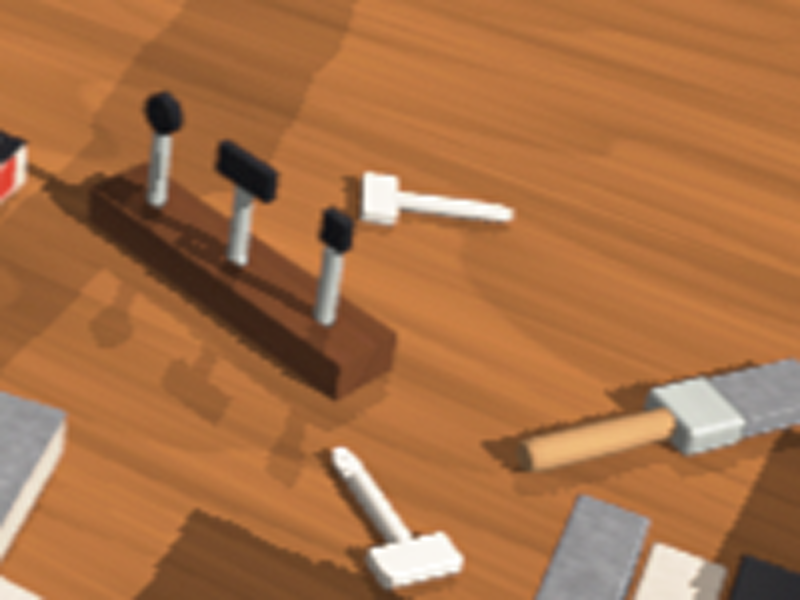

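View pics/mix.png

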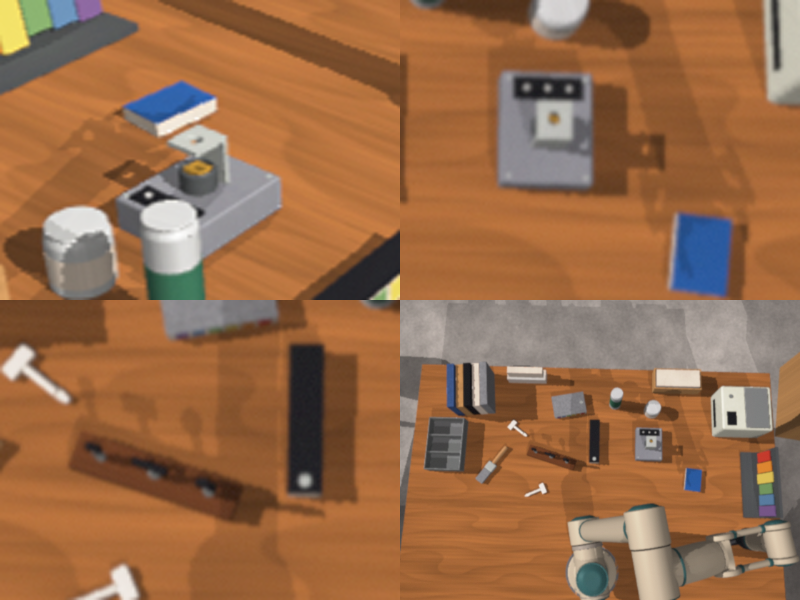

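View pics/s0.png

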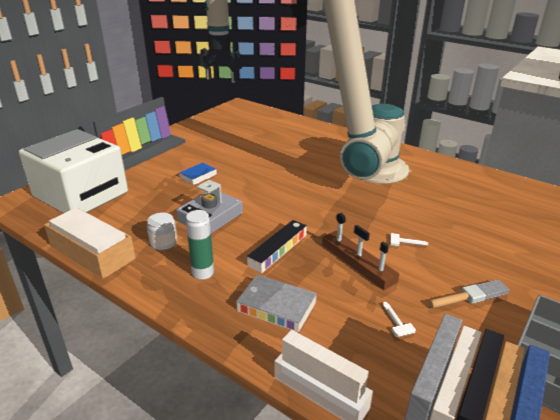

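Key candidates in the scene picture are the black bar bow in the stand's middle slot (362,233), the round one (340,220), the small one (382,243), and two white look-alikes lying on the counter at (405,240) and (397,318). The target is the middle one: black, about 45 mm wide (measured 46 × 11 mm), standing in the stand. The crop confirms this. The console eye is at scene (208,190).

```bash
cat >> h.py <<'E'
def wcloud(d):
    z=d['z_map'];v,u=np.mgrid[:z.shape[0],:z.shape[1]]
    x=(u-d['cx'])/d['fx'];y=(v-d['cy'])/d['fy'];r=np.hypot(x,y)+1e-9
    k=np.tan(np.minimum(r,1.5))/r*z
    T=np.linalg.inv(d['world_to_cam']);return np.stack([x*k,y*k,z],-1)@T[:3,:3].T+T[:3,3]
def wpix(d,p):
    c=d['world_to_cam']@np.append(p,1);r=np.hypot(c[0],c[1]);t=np.arctan2(r,c[2])/r
    return c[0]*t*d['fx']+d['cx'],c[1]*t*d['fy']+d['cy']
def Rdown(yaw):  # tool y at yaw (deg), z down
    a=np.radians(yaw);y=np.array([np.cos(a),np.sin(a),0]);z=np.array([0,0,-1.]);return np.stack([np.cross(y,z),y,z],1)
def plan(p,yaw,start=None):
    "delta in units from start (pos,yaw) or measured pose"
    s=manip.get_state()
    p0,R0=(s['position'],R.from_quat(np.roll(s['ee_rot'],-1)).as_matrix()) if start is None else (np.array(start[0]),Rdown(start[1]))
    print('d',np.round(R0.T@(np.array(p)-p0)/.4,4),'turn',np.round(R.from_matrix(R0.T@Rdown(yaw)).as_rotvec()/np.radians(30),4))
E
python3 - <<'E'
from h import *
plan([.29,-.26,.26],-45);
plan([.39,-.03,.26],-30,([.29,-.26,.26],-45))
plan([.50,.20,.26],-17,([.39,-.03,.26],-30))
E
```

```text
d [ 0.4957 -0.5995 -0.0717] turn [ 3.000e-04  1.000e-04 -9.159e-01]
d [ 0.5834 -0.2298  0.    ] turn [ 0.   0.  -0.5]
d [ 0.6355 -0.0493  0.    ] turn [ 0.      0.     -0.4333]
```

Emit:
{"name": "carry_out", "arguments": {"delta_pos": [[0.496, -0.6, -0.072], [0.496, -0.6, -0.072], [0.496, -0.6, -0.072], [0.496, -0.6, -0.072], [0.496, -0.6, -0.072], [0.496, -0.6, -0.072], [0.496, -0.6, -0.072]], "turn": [[0, 0, -0.916], [0, 0, -0.916], [0, 0, -0.916], [0, 0, -0.916], [0, 0, -0.916], [0, 0, -0.916], [0, 0, -0.916]], "claw": [-1, -1, -1, -1, -1, -1, -1]}}

```text
clock: 1.6
position: [0.2907, -0.2555, 0.2608]
ee_rot: [-0.0, 0.923, 0.385, 0.001]
contact_force: [-0.2, -0.3, 0.2]
width: 0.0854
gripper_force: 0.0
```

Emit:
{"name": "carry_out", "arguments": {"delta_pos": [[0.583, -0.23, 0], [0.583, -0.23, 0], [0.583, -0.23, 0], [0.583, -0.23, 0], [0.583, -0.23, 0], [0.583, -0.23, 0]], "turn": [[0, 0, -0.5], [0, 0, -0.5], [0, 0, -0.5], [0, 0, -0.5], [0, 0, -0.5], [0, 0, -0.5]], "claw": [-1, -1, -1, -1, -1, -1]}}

```text
clock: 2.2
position: [0.3918, -0.0246, 0.2603]
ee_rot: [-0.001, 0.864, 0.504, 0.001]
contact_force: [0.3, -0.6, 0.8]
width: 0.0854
gripper_force: 0.0
```

Emit:
{"name": "carry_out", "arguments": {"delta_pos": [[0.635, -0.05, 0], [0.635, -0.05, 0], [0.635, -0.05, 0], [0.635, -0.05, 0], [0.635, -0.05, 0], [0.635, -0.05, 0], [0.635, -0.05, 0], [0.635, -0.05, 0]], "turn": [[0, 0, -0.433], [0, 0, -0.433], [0, 0, -0.433], [0, 0, -0.433], [0, 0, -0.433], [0, 0, -0.433], [0, 0, -0.433], [0, 0, -0.433]], "claw": [-1, -1, -1, -1, -1, -1, -1, -1]}}

```text
clock: 3.0
position: [0.4993, 0.1984, 0.2597]
ee_rot: [0.0, 0.804, 0.594, -0.001]
contact_force: [-0.9, 0.7, 0.1]
width: 0.0853
gripper_force: 0.0
```

```bash
python3 - <<'E'
from h import *
d=manip.get_image('wrist');np.savez('w1.npz',**d);save(d['image'],'w1.png')
s=manip.get_state();print(s['clock'],s['position'],s['ee_rot'],d['fx'],d['fy'])
T=np.linalg.inv(d['world_to_cam']);print(np.round(T,3))
for q in['key','bow','key_round','key_small']:
    print(q,[(np.round(r['point'],4).tolist(),round(r['score'],2),np.round(wpix(d,r['point'])).tolist()) for r in manip.place_of('wrist',q)[:3]])
P=wcloud(d)
for t,c,r,lo,hi in(('standtop',(.505,.2),.13,.023,.033),('bow',(.505,.2),.04,.1,.113),('round',(.482,.128),.03,.1,.115),('small',(.524,.268),.03,.1,.115)):
    q=P[(np.hypot(P[...,0]-c[0],P[...,1]-c[1])<r)&(P[...,2]>lo)&(P[...,2]<hi)&(d['z_map']>0)]
    if len(q)>5: print(t,len(q),np.round([*sum(cv2.minAreaRect((q[:,:2]*1000).astype(np.float32))[:2],())],1),cv2.minAreaRect((q[:,:2]*1000).astype(np.float32))[2],np.median(q,0))
E
```

```text
3.05 [0.49923291 0.1982203  0.25999403] [ 3.32769727e-04  8.04427879e-01  5.94049901e-01 -6.26532407e-04] 325.19226210127806 325.19226210127806
[[ 0.956 -0.281 -0.082  0.52 ]
 [-0.293 -0.919 -0.264  0.265]
 [-0.001  0.277 -0.961  0.403]
 [ 0.     0.     0.     1.   ]]
key [([0.6167, 0.342, 0.0043], 0.86, [336.0, 32.0]), ([0.5038, 0.2005, 0.0257], 0.78, [282.0, 169.0]), ([0.3319, 0.2925, -0.0014], 0.76, [137.0, 139.0])]
bow [([0.5032, 0.2019, 0.093], 0.81, [281.0, 180.0]), ([0.3567, 0.2365, 0.0039], 0.76, [165.0, 174.0])]
key_round [([0.4783, 0.1293, 0.0275], 0.66, [279.0, 230.0])]
key_small [([0.5253, 0.2686, 0.0302], 0.72, [283.0, 108.0])]
standtop 6721 [501.9 197.1 224.4  50.8] 73.1068344116211 [0.50605583 0.21354419 0.028557  ]
bow 496 [502.7 198.6  44.6   9.5] 72.86385345458984 [0.50283476 0.1996961  0.10537643]
round 248 [480.2 126.4  28.7   9.2] 73.16401672363281 [0.48117536 0.13049422 0.10831978]
small 236 [524.2 269.1  19.3   9.1] 73.07437133789062 [0.52414516 0.26909509 0.10527252]
```

View pics/w1.png

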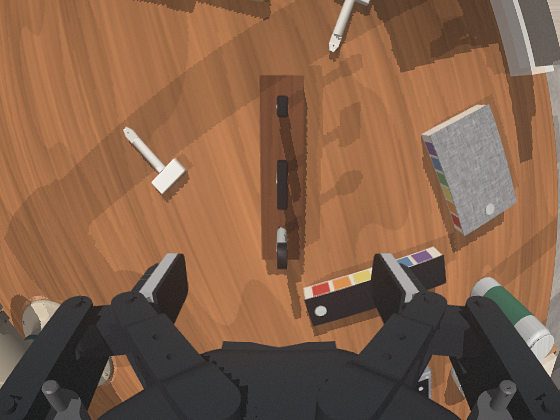

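The wrist picture shows the black bar bow at (282,183), with the round key at (281,250) and the small key at (283,105). The white look-alike lies at (157,160) and a second white one shows at the top, near (345,25). Three cameras put the bow at (0.5025, 0.1985) with the stand's yaw at 73°. I'm descending to grasp.

```bash
python3 - <<'E'
from h import *
plan([.5025,.1985,.077],-17.0)
E
```

```text
d [0.0014 0.0075 0.4588] turn [ 0.0012  0.     -0.0036]
```

Emit:
{"name": "carry_out", "arguments": {"delta_pos": [[0.001, 0.007, 0.2], [0.001, 0.007, 0.35], [0.001, 0.007, 0.35], [0.001, 0.007, 0.4], [0.001, 0.007, 0.458], [0.001, 0.007, 0.458], [0.001, 0.007, 0.458]], "turn": [[0, 0, 0], [0, 0, 0], [0, 0, 0], [0, 0, 0], [0, 0, 0], [0, 0, 0], [0, 0, 0]], "claw": [-1, -1, -1, -1, -1, -1, -1], "force": 80}}

```text
clock: 3.95
position: [0.5025, 0.1993, 0.0773]
ee_rot: [0.0, 0.804, 0.595, -0.0]
contact_force: [-0.6, -0.3, 0.3]
width: 0.0855
gripper_force: 0.0
```

```bash
python3 - <<'E'
from h import *
plan([.5025,.1985,.077],-17.0);print(manip.get_state()['position'])
E
```

```text
d [-0.002   0.0006  0.0008] turn [ 0.0002  0.0002 -0.0014]
[0.50251903 0.19933304 0.07730347]
```

Emit:
{"name": "carry_out", "arguments": {"delta_pos": [[0, 0, 0], [0, 0, 0], [0, 0, 0], [0, 0, 0], [0, 0, 0], [0, 0, 0], [0, 0, 0], [0, 0, 0], [0, 0, 0], [0, 0, 0]], "turn": [[0, 0, 0], [0, 0, 0], [0, 0, 0], [0, 0, 0], [0, 0, 0], [0, 0, 0], [0, 0, 0], [0, 0, 0], [0, 0, 0], [0, 0, 0]], "claw": [0.5, 1, 1, 1, 1, 1, 1, 1, 1, 1], "force": 80}}

```text
clock: 4.95
position: [0.5027, 0.1998, 0.0773]
ee_rot: [0.0, 0.804, 0.595, 0.0]
contact_force: [-0.9, -0.7, 4.9]
width: 0.0087
gripper_force: 79.6
```

Emit:
{"name": "carry_out", "arguments": {"delta_pos": [[0, 0, -0.04], [0, 0, -0.1], [0, 0, -0.22], [0, 0, -0.34], [0, 0, -0.4575], [0, 0, -0.4575], [0, 0, -0.4575]], "turn": [[0, 0, 0], [0, 0, 0], [0, 0, 0], [0, 0, 0], [0, 0, 0], [0, 0, 0], [0, 0, 0]], "claw": [1, 1, 1, 1, 1, 1, 1]}}

```text
clock: 5.65
position: [0.5025, 0.1999, 0.2603]
ee_rot: [0.0, 0.804, 0.595, 0.001]
contact_force: [-0.9, 0.3, -1.4]
width: 0.009
gripper_force: 79.0
```

```bash
python3 - <<'E'
from h import *
plan([.53,-.03,.26],-8)
plan([.571,-.247,.26],0,([.53,-.03,.26],-8))
E
```

```text
d [-0.5294  0.2339  0.0007] turn [ 0.0025 -0.0014 -0.3003]
d [-0.523  0.177  0.   ] turn [ 0.      0.     -0.2667]
```

Emit:
{"name": "carry_out", "arguments": {"delta_pos": [[-0.1, 0.044, 0], [-0.2, 0.088, 0], [-0.3, 0.132, 0], [-0.4, 0.176, 0], [-0.5, 0.22, 0], [-0.529, 0.234, 0], [-0.529, 0.234, 0]], "turn": [[0, 0, -0.06], [0, 0, -0.12], [0, 0, -0.18], [0, 0, -0.24], [0, 0, -0.3], [0, 0, -0.3], [0, 0, -0.3]], "claw": [1, 1, 1, 1, 1, 1, 1]}}

```text
clock: 6.35
position: [0.5291, -0.0314, 0.2574]
ee_rot: [-0.002, 0.756, 0.655, -0.001]
contact_force: [0.9, 0.7, -0.7]
width: 0.0086
gripper_force: 78.9
```

Emit:
{"name": "carry_out", "arguments": {"delta_pos": [[-0.1, 0.034, 0], [-0.2, 0.068, 0], [-0.3, 0.102, 0], [-0.4, 0.136, 0], [-0.47, 0.16, 0], [-0.523, 0.177, 0], [-0.523, 0.177, 0], [-0.523, 0.177, 0]], "turn": [[0, 0, -0.06], [0, 0, -0.12], [0, 0, -0.18], [0, 0, -0.24], [0, 0, -0.267], [0, 0, -0.267], [0, 0, -0.267], [0, 0, -0.267]], "claw": [1, 1, 1, 1, 1, 1, 1, 1]}}

```text
clock: 7.15
position: [0.5707, -0.2453, 0.259]
ee_rot: [-0.001, 0.707, 0.707, 0.0]
contact_force: [0.7, 0.4, 0.1]
width: 0.0089
gripper_force: 78.9
```

```bash
python3 - <<'E'
from h import *
d=manip.get_image('wrist');np.savez('w2.npz',**d);save(d['image'],'w2.png')
s=manip.get_state();print(s['clock'],s['position'],s['ee_rot'],s['contact_force'])
for q in['key','bow','slot','eye','console']:
    print(q,[(np.round(r['point'],4).tolist(),round(r['score'],2),np.round(wpix(d,r['point'])).tolist()) for r in manip.place_of('wrist',q)[:3]])
P=wcloud(d)
for t,c,r,lo,hi in(('console',(.571,-.247),.12,.038,.05),('eye',(.571,-.247),.045,.1,.112)):
    q=P[(np.hypot(P[...,0]-c[0],P[...,1]-c[1])<r)&(P[...,2]>lo)&(P[...,2]<hi)&(d['z_map']>0)]
    if len(q)>5: print(t,len(q),np.round([*sum(cv2.minAreaRect((q[:,:2]*1000).astype(np.float32))[:2],())],1),cv2.minAreaRect((q[:,:2]*1000).astype(np.float32))[2],np.median(q,0))
E
```

```text
7.2 [ 0.57073572 -0.24497706  0.25936965] [-1.17709278e-03  7.06738034e-01  7.07474277e-01  3.37078714e-04] [-0.15630953 -0.65398957 -0.31676   ]
key [([0.573, -0.2445, 0.207], 0.55, [282.0, 223.0])]
bow [([0.5675, -0.2443, 0.2762], 0.81, [271.0, 275.0])]
slot [([0.5763, -0.2439, 0.0679], 0.7, [284.0, 178.0])]
eye [([0.574, -0.2488, 0.1068], 0.81, [282.0, 192.0])]
console [([0.5761, -0.2469, -0.0018], 0.61, [283.0, 170.0])]
console 10491 [ 573.1 -247.8  119.6  150.5] 89.33104705810547 [ 0.57627251 -0.23316647  0.04471361]
eye 2207 [ 570.8 -247.9   43.7   49.1] 89.48894500732422 [ 0.56904504 -0.24695869  0.10656466]
```

View pics/w2.png

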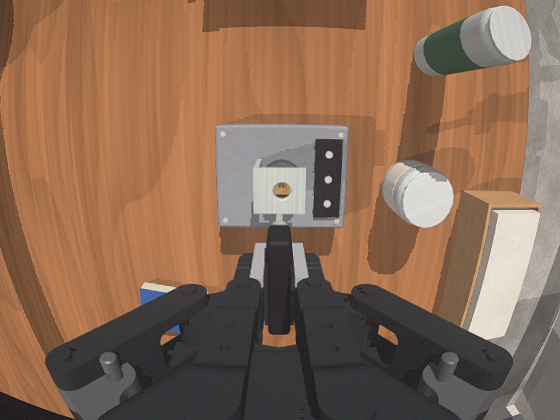

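```bash
python3 - <<'E'
from h import *
from scipy.optimize import least_squares
d=dict(np.load('w2.npz'));P=wcloud(d);tcp=np.array([.5707,-.2450,.2594])
m=(np.hypot(P[...,0]-.571,P[...,1]+.246)<.03)&(P[...,2]>.17)&(P[...,2]<.30)&(d['z_map']>0)
Q=P[m]-tcp
for lo in np.arange(-.08,.036,.006):
    q=Q[(Q[:,2]>=lo)&(Q[:,2]<lo+.006)]*1000
    if len(q): print(round(lo*1e3),len(q),np.round(q.min(0),1),np.round(q.max(0),1),np.round(np.median(q,0),1))
q=Q[(Q[:,2]>-.046)&(Q[:,2]<-.002)]*1000
f=lambda p:np.hypot(q[:,0]-p[0]-p[2]*(q[:,2]+49),q[:,1]-p[1]-p[3]*(q[:,2]+49))-6
r=least_squares(f,[0,0,0,0],loss='soft_l1',f_scale=.5);print(len(q),r.x,np.abs(r.fun).mean())
# eye hole centre: pixels inside plate not at plate height
E=(np.abs(P[...,0]-.5732)<.022)&(np.abs(P[...,1]+.2479)<.022)&(abs(P[...,2]-.106)<.004)
mask=E.astype(np.uint8);cs,h=cv2.findContours(mask,cv2.RETR_CCOMP,cv2.CHAIN_APPROX_NONE)
for c,hh in zip(cs,h[0]):
  if hh[3]>=0 and len(c)>8:
    w=np.array([P[y,x] for x,y in c[:,0]]);print('hole',len(c),cv2.minEnclosingCircle((w[:,:2]*1e3).astype(np.float32)))
E
```

```text
-62 17 [ -1.6   4.  -61.4] [  1.7   5.  -56.1] [  0.3   4.3 -59.1]
-56 19 [ -1.6   3.9 -56. ] [  1.6   4.7 -50.3] [  0.3   4.4 -52.5]
-50 43 [ -4.6   1.3 -50. ] [  5.3   4.7 -44. ] [  1.    3.7 -46.6]
-44 12 [ -2.7   3.5 -43.6] [  2.2   4.6 -40.7] [ -0.2   4.2 -42.7]
4 221 [-16.5   5.9   4.2] [17.2 21.5 10. ] [-0.  10.7  8.1]
10 411 [-17.6   5.9  10. ] [18.2 21.7 16. ] [ 1.3 10.6 13. ]
16 463 [-17.6   5.7  16. ] [18.  21.7 22. ] [-0.4 10.6 19.1]
22 2081 [-17.7 -24.9  22. ] [18.1 21.6 28. ] [ 0.4  6.7 27.3]
28 887 [-17.6 -23.7  28. ] [18.3 21.  33.9] [ 0.5  7.2 28.5]
34 725 [-20.6 -11.5  34. ] [16.4 12.1 40. ] [ 4.7  6.5 37.2]
27 [ 0.21224338 -2.1041371  -0.00425861  0.06292894] 0.18535078688308837
hole 46 ((573.1707763671875, -247.77659606933594), 8.437939643859863)
```

The wrist picture shows the eye plate at (280,190) with its hole at (282,189), and the key's bow end at (280,235), held upright. From the depth map, the hole is at (0.5732, −0.2478) and the key axis is offset from the TCP by (+0.1, −1.6) mm. Bit and bow give the same offset, so the key isn't tilted.

```bash
python3 - <<'E'
from h import *
plan([.5731,-.2462,.19],-.5)
E
```

```text
d [-0.001   0.0054  0.1756] turn [ 0.0006 -0.0002  0.0191]
```

Emit:
{"name": "carry_out", "arguments": {"delta_pos": [[-0.003, 0.0055, 0.06], [-0.003, 0.0055, 0.12], [-0.003, 0.0055, 0.174], [-0.003, 0.0055, 0.174], [-0.003, 0.0055, 0.174], [-0.003, 0.0055, 0.174]], "turn": [[0, 0, 0.019], [0, 0, 0.019], [0, 0, 0.019], [0, 0, 0.019], [0, 0, 0.019], [0, 0, 0.019]], "claw": [1, 1, 1, 1, 1, 1]}}

```text
clock: 8.05
position: [0.574, -0.2485, 0.192]
ee_rot: [0.001, 0.711, 0.704, 0.0]
contact_force: [0.3, -0.3, -0.2]
width: 0.0087
gripper_force: 78.9
```

```bash
python3 - <<'E'
from h import *
d=manip.get_image('wrist');np.savez('w3.npz',**d)
s=manip.get_state();print(s['clock'],s['position'],s['ee_rot'],s['contact_force'],s['moment'])
for _ in range(3): manip.get_image('wrist');print(manip.get_state()['position'])
plan([.5731,-.2462,.155],-.5)
P=wcloud(d);t=s['position']
for n,lo,hi in(('plate',.103,.109),('face',.066,.073),('bit',t[2]-.07,t[2]-.05)):
    q=P[(np.hypot(P[...,0]-.573,P[...,1]+.248)<.04)&(P[...,2]>lo)&(P[...,2]<hi)&(d['z_map']>0)]*1e3
    if len(q): print(n,len(q),np.round(np.percentile(q,[1,99],axis=0),1).tolist())
x,y=map(int,wpix(d,[.573,-.248,.106]));print(x,y)
save(cv2.resize(d['image'][y-70:y+70,x-90:x+90],(720,560),interpolation=cv2.INTER_CUBIC),'w3c.png')
E
```

```text
8.1 [ 0.57404808 -0.24859158  0.19207866] [1.57205784e-03 7.10546547e-01 7.03648320e-01 4.18357335e-04] [ 0.74435421  0.48185499 -1.30528401] [-0.03256231 -0.00428036  0.04188978]
[ 0.57393231 -0.24860676  0.19197083]
[ 0.57377827 -0.24852266  0.1917369 ]
[ 0.57362912 -0.24848164  0.19148074]
d [ 0.0058 -0.0015  0.0912] turn [ 0.0035  0.0021 -0.0023]
plate 3170 [[546.5, -269.3, 103.9], [595.0, -226.2, 108.0]]
face 382 [[549.1, -264.7, 66.3], [587.4, -226.1, 71.8]]
bit 36 [[572.6, -244.6, 130.4], [575.9, -243.8, 141.8]]
276 207
```

View pics/w3c.png

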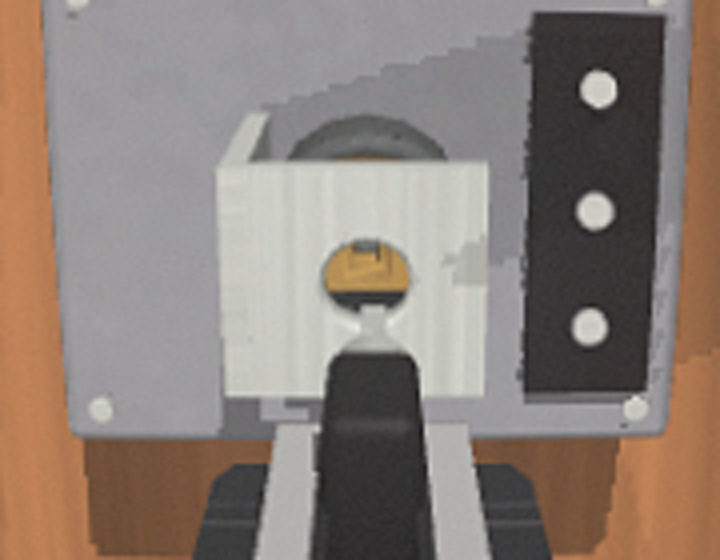

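The crop shows the key's tip in front of the eye hole, at crop (373,310), with the hole at (366,275). The key axis measures about 2.3 mm too far toward −y, so I'm correcting that above the eye before going down.

Emit:
{"name": "carry_out", "arguments": {"delta_pos": [[0.0058, -0.001, 0], [0.0058, -0.001, 0], [0.0058, -0.001, 0], [0.0058, -0.001, 0], [0.0058, -0.001, 0], [0.0058, -0.001, 0]], "turn": [[0, 0, 0], [0, 0, 0], [0, 0, 0], [0, 0, 0], [0, 0, 0], [0, 0, 0]], "claw": [1, 1, 1, 1, 1, 1]}}

```text
clock: 8.85
position: [0.5728, -0.246, 0.1902]
ee_rot: [-0.0, 0.711, 0.704, -0.0]
contact_force: [-0.0, 0.6, -0.9]
width: 0.0086
gripper_force: 78.9
```

```bash
python3 - <<'E'
from h import *
d=manip.get_image('wrist')
s=manip.get_state();print(s['clock'],s['position'],s['ee_rot'],s['contact_force'],s['moment'])
plan([.5731,-.2462,.1265],-.5)
P=wcloud(d);t=s['position']
for n,lo,hi in(('plate',.103,.109),('bit',t[2]-.07,t[2]-.05)):
    q=P[(np.hypot(P[...,0]-.573,P[...,1]+.248)<.04)&(P[...,2]>lo)&(P[...,2]<hi)&(d['z_map']>0)]*1e3
    if len(q): print(n,len(q),np.round(np.percentile(q,[1,99],axis=0),1).tolist())
E
```

```text
8.9 [ 0.57272196 -0.24592747  0.19026636] [-8.13316277e-06  7.10625966e-01  7.03569992e-01 -4.54332789e-05] [ 0.17925708  0.15644232 -0.99122622] [ 0.05294467 -0.02623798 -0.02234938]
d [-0.0007  0.001   0.1594] turn [-0.0001  0.0001 -0.0024]
plate 3104 [[546.6, -269.1, 103.7], [594.9, -226.2, 108.1]]
bit 35 [[571.2, -241.8, 129.4], [574.5, -241.0, 139.9]]
```

Emit:
{"name": "carry_out", "arguments": {"delta_pos": [[0, 0.001, 0.02], [0, 0.001, 0.04], [0, 0.001, 0.06], [0, 0.001, 0.08], [0, 0.001, 0.1], [0, 0.001, 0.114], [0, 0.001, 0.114], [0, 0.001, 0.114]], "turn": [[0, 0, 0], [0, 0, 0], [0, 0, 0], [0, 0, 0], [0, 0, 0], [0, 0, 0], [0, 0, 0], [0, 0, 0]], "claw": [1, 1, 1, 1, 1, 1, 1, 1], "force": 100}}

```text
clock: 9.7
position: [0.5733, -0.246, 0.1447]
ee_rot: [0.0, 0.711, 0.704, -0.0]
contact_force: [0.2, 0.2, 0.2]
width: 0.0083
gripper_force: 100.1
```

Emit:
{"name": "carry_out", "arguments": {"delta_pos": [[0, 0, 0.005], [0, 0, 0.01], [0, 0, 0.015], [0, 0, 0.02], [0, 0, 0.025], [0, 0, 0.025]], "turn": [[0, 0, 0], [0, 0, 0], [0, 0, 0], [0, 0, 0], [0, 0, 0], [0, 0, 0]], "claw": [1, 1, 1, 1, 1, 1]}}

```text
clock: 10.3
position: [0.5729, -0.2458, 0.1343]
ee_rot: [-0.0, 0.711, 0.704, -0.0]
contact_force: [-0.2, -0.0, -1.4]
width: 0.0086
gripper_force: 100.1
```

```bash
python3 - <<'E'
from h import *
s=manip.get_state();print(s['clock'],s['position'],s['contact_force'],s['moment'])
E
```

```text
10.3 [ 0.57294592 -0.24579429  0.13429574] [-0.19500854 -0.01297075 -1.4050857 ] [ 0.02031408 -0.03647536 -0.01479407]
```

Emit:
{"name": "carry_out", "arguments": {"delta_pos": [[0, 0, 0.004], [0.0025, 0, 0.007], [-0.0025, 0, 0.01], [0.0025, 0, 0.013], [-0.0025, 0, 0.016], [0, 0, 0.018], [0, 0, 0.018]], "turn": [[0, 0, 0], [0, 0, 0.1], [0, 0, -0.1], [0, 0, 0.1], [0, 0, -0.1], [0, 0, 0], [0, 0, 0]], "claw": [1, 1, 1, 1, 1, 1, 1]}}

```text
clock: 11.0
position: [0.5733, -0.2466, 0.1277]
ee_rot: [0.001, 0.711, 0.704, -0.0]
contact_force: [-0.3, -2.8, 0.1]
width: 0.0085
gripper_force: 100.6
```

Emit:
{"name": "carry_out", "arguments": {"delta_pos": [[0.0025, 0, 0.004], [-0.0025, 0, 0.007], [0.003, 0, 0.01], [-0.003, 0, 0.013], [0.003, 0, 0.015], [-0.003, 0, 0.017], [0.003, 0, 0.018], [-0.003, 0, 0.019], [0, 0, 0.0195], [0, 0, 0.0195]], "turn": [[0, 0, 0.1], [0, 0, -0.1], [0, 0, 0.12], [0, 0, -0.12], [0, 0, 0.12], [0, 0, -0.12], [0, 0, 0.12], [0, 0, -0.12], [0, 0, 0], [0, 0, 0]], "claw": [1, 1, 1, 1, 1, 1, 1, 1, 1, 1]}}

```text
clock: 12.0
position: [0.5738, -0.2466, 0.1212]
ee_rot: [0.001, 0.71, 0.704, 0.0]
contact_force: [-1.8, -0.9, 5.2]
width: 0.0081
gripper_force: 101.4
```

```bash
python3 - <<'E'
from h import *
s=manip.get_state();print(s['clock'],s['position'],s['ee_rot'],s['contact_force'],s['moment'])
E
```

```text
12.0 [ 0.57384676 -0.24657961  0.12121499] [1.44248050e-03 7.10378247e-01 7.03818622e-01 1.12583842e-04] [-1.79207927 -0.93456891  5.24415024] [-0.17088449  0.22711386 -0.03442155]
```

Emit:
{"name": "carry_out", "arguments": {"delta_pos": [[0.003, 0, 0.002], [-0.003, 0, 0.004], [0.003, 0, 0.006], [-0.003, 0, 0.007], [0.003, 0, 0.008], [-0.003, 0, 0.009], [0.002, 0, 0.01], [0, 0, 0.01], [0, 0, 0.01]], "turn": [[0, 0, 0.12], [0, 0, -0.12], [0, 0, 0.12], [0, 0, -0.12], [0, 0, 0.12], [0, 0, -0.12], [0, 0, 0.1], [0, 0, 0], [0, 0, 0]], "claw": [1, 1, 1, 1, 1, 1, 1, 1, 1]}}

```text
clock: 12.9
position: [0.5742, -0.2464, 0.1192]
ee_rot: [0.002, 0.71, 0.704, 0.001]
contact_force: [-2.6, 0.9, 12.6]
width: 0.0085
gripper_force: 102.6
```

```bash
python3 - <<'E'
from h import *
d=manip.get_image('wrist');s=manip.get_state();print(s['clock'],s['position'],s['contact_force'],s['moment'])
P=wcloud(d);t=s['position']
q=P[(np.hypot(P[...,0]-.573,P[...,1]+.248)<.03)&(P[...,2]>t[2]+.005)&(P[...,2]<t[2]+.04)&(d['z_map']>0)]-t
q=q[np.abs(q[:,0])<.005]*1e3
print(np.round(np.percentile(q,[1,50,90,99],axis=0),1).tolist())
E
```

```text
12.95 [ 0.57420375 -0.24638486  0.11916335] [-1.76755782  1.15501897 14.5621356 ] [ 0.23767229  0.50007859 -0.0097947 ]
[[-4.9, -23.0, 9.6], [-0.0, 5.8, 28.0], [4.1, 21.3, 31.6], [4.8, 21.8, 38.4]]
```

Emit:
{"name": "carry_out", "arguments": {"delta_pos": [[0.003, -0.001, 0.002], [-0.003, -0.001, 0.004], [0.002, -0.001, 0.005], [0, -0.001, 0.005], [0, -0.001, 0.005]], "turn": [[0, 0, 0.1], [0, 0, -0.1], [0, 0, 0.1], [0, 0, 0], [0, 0, 0]], "claw": [1, 1, 1, 1, 1]}}

```text
clock: 13.45
position: [0.5741, -0.2466, 0.119]
ee_rot: [0.003, 0.71, 0.705, 0.001]
contact_force: [-4.4, 1.9, 22.9]
width: 0.0081
gripper_force: 104.1
```

```bash
python3 - <<'E'
from h import *
s=manip.get_state();print(s['clock'],s['position'],s['ee_rot'],s['contact_force'],s['moment'])
E
```

```text
13.45 [ 0.57414559 -0.24657433  0.11897652] [0.00286979 0.7096968  0.70450088 0.00084669] [-4.38958451  1.88149944 22.93130284] [0.44328806 0.80236136 0.03499552]
```

Pushing from 13 to 23 N moved the key only 0.2 mm, and the TCP height of 0.119 matches the shoulder sitting on the face, so the key is fully home. I'll ease the push and turn clockwise, orbiting the TCP about the key axis, which lies 1.6 mm along tool −x.

Emit:
{"name": "carry_out", "arguments": {"delta_pos": [[0, 0, -0.006], [0, 0.0004, -0.006], [-0.0001, 0.0007, -0.006], [-0.0001, 0.001, -0.006], [-0.0002, 0.0014, -0.006], [-0.0003, 0.0017, -0.006], [-0.0004, 0.0019, -0.006], [-0.0004, 0.0019, -0.006]], "turn": [[0, 0, 0], [0, 0, 0.167], [0, 0, 0.333], [0, 0, 0.5], [0, 0, 0.667], [0, 0, 0.833], [0, 0, 0.933], [0, 0, 0.933]], "claw": [1, 1, 1, 1, 1, 1, 1, 1]}}

```text
clock: 14.25
position: [0.5747, -0.2467, 0.1192]
ee_rot: [0.002, 0.859, 0.511, 0.001]
contact_force: [-2.3, 1.3, 13.9]
width: 0.008
gripper_force: 102.4
```

```bash
cat > st.py <<'E'
from h import *
s=manip.get_state();M=R.from_quat(np.roll(s['ee_rot'],-1)).as_matrix()
yaw=np.degrees(np.arctan2(M[1,1],M[0,1]))
k=s['position']+M@[-.0016,.0001,0]
print(round(s['clock'],2),s['position'].round(4),'yaw',yaw.round(2),'tilt',M[:2,2].round(4),'key',k.round(4),'F',s['contact_force'].round(1),'M',s['moment'].round(3),s['width'])
E
python3 st.py
```

```text
14.25 [ 0.5747 -0.2467  0.1192] yaw -28.5 tilt [ 0.0038 -0.0023] key [ 0.574  -0.2482  0.1192] F [-2.3  1.3 13.9] M [0.088 0.388 0.023] 0.008039308872271654
```

Emit:
{"name": "carry_out", "arguments": {"delta_pos": [[0, 0.0004, -0.001], [-0.0001, 0.0007, -0.001], [-0.0001, 0.001, -0.001], [-0.0002, 0.0014, -0.001], [-0.0003, 0.0017, -0.001], [-0.0004, 0.0019, -0.001]], "turn": [[0, 0, 0.167], [0, 0, 0.333], [0, 0, 0.5], [0, 0, 0.667], [0, 0, 0.833], [0, 0, 0.933]], "claw": [1, 1, 1, 1, 1, 1]}}

```text
clock: 14.85
position: [0.5751, -0.2474, 0.1192]
ee_rot: [0.002, 0.958, 0.287, 0.001]
contact_force: [-2.2, -1.1, 11.1]
width: 0.0087
gripper_force: 102.2
```

Emit:
{"name": "carry_out", "arguments": {"delta_pos": [[0, 0.0004, 0], [-0.0001, 0.0007, 0], [-0.0001, 0.001, 0], [-0.0002, 0.0014, 0], [-0.0003, 0.0017, 0], [-0.0004, 0.0019, 0], [-0.0004, 0.0019, 0]], "turn": [[0, 0, 0.167], [0, 0, 0.333], [0, 0, 0.5], [0, 0, 0.667], [0, 0, 0.833], [0, 0, 0.933], [0, 0, 0.933]], "claw": [1, 1, 1, 1, 1, 1, 1]}}

```text
clock: 15.55
position: [0.5751, -0.2477, 0.1192]
ee_rot: [0.001, 0.999, 0.048, 0.001]
contact_force: [-2.2, 0.7, 12.0]
width: 0.0082
gripper_force: 102.3
```

```bash
python3 st.py
```

```text
15.55 [ 0.5751 -0.2477  0.1192] yaw -84.48 tilt [ 0.0028 -0.0017] key [ 0.5736 -0.248   0.1192] F [-2.2  0.7 12. ] M [0.084 0.494 0.087] 0.008203374481106997
```

Emit:
{"name": "carry_out", "arguments": {"delta_pos": [[0, 0.0002, 0], [0, 0.0004, 0], [-0.0001, 0.0006, 0], [-0.0001, 0.0008, 0], [-0.0001, 0.0009, 0], [-0.0001, 0.0009, 0], [-0.0001, 0.0009, 0]], "turn": [[0, 0, 0.1], [0, 0, 0.2], [0, 0, 0.3], [0, 0, 0.4], [0, 0, 0.433], [0, 0, 0.433], [0, 0, 0.433]], "claw": [1, 1, 1, 1, 1, 1, 1]}}

```text
clock: 16.25
position: [0.5751, -0.2481, 0.1192]
ee_rot: [0.001, 0.998, -0.065, 0.001]
contact_force: [-2.5, 0.3, 11.7]
width: 0.0082
gripper_force: 102.3
```

```bash
python3 st.py
```

```text
16.25 [ 0.5751 -0.2481  0.1192] yaw -97.42 tilt [ 0.0028 -0.0019] key [ 0.5735 -0.248   0.1192] F [-2.5  0.3 11.7] M [0.089 0.481 0.09 ] 0.008233441054485782
```

Emit:
{"name": "carry_out", "arguments": {"delta_pos": [[0, 0.0001, 0], [0, 0.0002, 0], [0, 0.0003, 0], [0, 0.0003, 0], [0, 0.0003, 0]], "turn": [[0, 0, 0.05], [0, 0, 0.1], [0, 0, 0.133], [0, 0, 0.133], [0, 0, 0.133]], "claw": [1, 1, 1, 1, 1]}}

```text
clock: 16.75
position: [0.5751, -0.2482, 0.1192]
ee_rot: [0.001, 0.995, -0.099, 0.001]
contact_force: [-1.9, 0.3, 12.3]
width: 0.0083
gripper_force: 102.3
```

```bash
python3 st.py
```

```text
16.75 [ 0.5751 -0.2482  0.1192] yaw -101.4 tilt [ 0.0027 -0.0017] key [ 0.5735 -0.2479  0.1192] F [-1.9  0.3 12.3] M [0.158 0.447 0.106] 0.008250866096174125
```

```bash
python3 - <<'E'
from h import *
d=manip.get_image('wrist');s=manip.get_state();t=s['position']
M=R.from_quat(np.roll(s['ee_rot'],-1)).as_matrix()
P=(wcloud(d)-t)@M   # tool frame
q=P[(np.abs(P[...,1])<.009)&(np.abs(P[...,0])<.03)&(P[...,2]>-.0295)&(P[...,2]<-.0265)&(d['z_map']>0)]
print(len(q),cv2.minAreaRect((q[:,:2]*1e3).astype(np.float32)))
print(s['moment'])
y=int(wpix(d,t)[1]);save(d['image'][130:400,140:420].repeat(2,0).repeat(2,1),'w4.png')
E
```

```text
2081 ((-0.8823356628417969, -1.4536161422729492), (45.9590950012207, 17.75771713256836), 6.904492378234863)
[0.1652305  0.45860709 0.13037518]
```

View pics/w4.png

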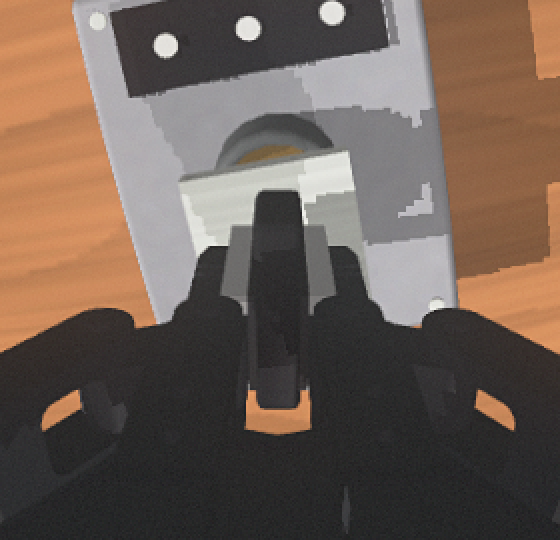

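The picture shows the bow still between the pads, from (278,190) to (278,408), nearly in line with them. I'll measure its angle in the grip.

```bash
python3 - <<'E'
from h import *
def f(d,t,M):
    P=(wcloud(d)-t)@M
    o=[]
    for lo,hi in((-.024,-.019),(-.019,-.013),(.012,.016),(.016,.02)):
        q=P[(np.abs(P[...,1])<.010)&(P[...,0]>lo)&(P[...,0]<hi)&(P[...,2]>-.0295)&(P[...,2]<-.0265)&(d['z_map']>0)]*1e3
        if len(q): o.append((len(q),*np.round([q[:,0].mean(),*np.percentile(q[:,1],[2,98])],1)))
    print(o)
d=manip.get_image('wrist');s=manip.get_state();f(d,s['position'],R.from_quat(np.roll(s['ee_rot'],-1)).as_matrix())
print(s['moment'])
f(dict(np.load('w2.npz')),np.array([.5707,-.2450,.2594]),Rdown(0))
E
```

```text
[(164, np.float64(-21.2), np.float64(-4.3), np.float64(4.8)), (216, np.float64(-16.0), np.float64(-4.2), np.float64(4.4)), (224, np.float64(14.0), np.float64(-4.7), np.float64(4.4)), (227, np.float64(18.1), np.float64(-4.6), np.float64(4.4))]
[0.1450907  0.49301972 0.08399795]
[(165, np.float64(-21.3), np.float64(-3.9), np.float64(4.9)), (226, np.float64(-15.9), np.float64(-3.8), np.float64(4.8)), (221, np.float64(14.0), np.float64(-4.2), np.float64(4.8)), (225, np.float64(18.1), np.float64(-4.2), np.float64(4.7))]
```

Emit:
{"name": "carry_out", "arguments": {"delta_pos": [[0, 0.0001, 0], [0, 0.0002, 0], [0, 0.0003, 0], [0, 0.0003, 0], [0, 0.0003, 0], [0, 0.0003, 0]], "turn": [[0, 0, 0.05], [0, 0, 0.1], [0, 0, 0.133], [0, 0, 0.133], [0, 0, 0.133], [0, 0, 0.133]], "claw": [1, 1, 1, 1, 1, 1]}}

```text
clock: 17.45
position: [0.5751, -0.2483, 0.1192]
ee_rot: [0.001, 0.991, -0.134, 0.001]
contact_force: [-1.6, 1.1, 12.0]
width: 0.008
gripper_force: 102.4
```

```bash
python3 - <<'E'
exec(open('st.py').read())
m=[]
for i in range(8):
    d=manip.get_image('wrist');m.append(manip.get_state()['moment'][2])
print(np.round(m,3),np.mean(m))
M=R.from_quat(np.roll(s['ee_rot'],-1)).as_matrix();P=(wcloud(d)-s['position'])@M
for lo,hi in((-.024,-.013),(.012,.02)):
    q=P[(np.abs(P[...,1])<.010)&(P[...,0]>lo)&(P[...,0]<hi)&(P[...,2]>-.0295)&(P[...,2]<-.0265)]*1e3
    print(len(q),np.percentile(q[:,1],[2,50,98]).round(1))
E
```

```text
17.45 [ 0.5751 -0.2483  0.1192] yaw -105.35 tilt [ 0.0028 -0.0018] key [ 0.5736 -0.248   0.1192] F [-1.6  1.1 12. ] M [0.134 0.423 0.324] 0.007976857542882503
[0.304 0.307 0.316 0.351 0.337 0.278 0.323 0.304] 0.31515986839141585
373 [-4.3  0.1  4.5]
451 [-5.  -0.3  4.4]
```

The moment has jumped to a steady 0.32 N m, against 0.075 N m from the spring alone, so the switch is on its stop. The key is pressed home with 12 N and hasn't slipped. I'm handing in.

```bash
python3 -c "
from rig import manip
print(manip.sign_off())"
```

```text
the job is handed in; nothing more can be done
None
```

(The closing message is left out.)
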